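Shut a hinged drilling jig, pin it and hold it shut

ROBOT

A 6-joint arm with a two-finger parallel gripper is mounted at the origin on the work surface. World frame = base frame: x ahead of the robot, y to its left, z up, the work surface at z = 0. Lengths are in m, angles in rad, forces in N, time in s.
With the tool pointing down it reaches from about 0.3 to 0.875 m from the base axis. Payload 6.4 kg.
Tool frame: the origin (TCP) lies at the very end of the fingers, on their centre line; the grasp point (between the pads) lies 19 mm behind it (ctrl.tcp_to_grasp is the distance from the TCP to the grasp point, in m); z points along the fingers, y is the direction in which the jaws open and shut (so a half turn about z gives the same grasp; the last joint's range is limited). The gripper opens to 85 mm and grips with 20 to 120 N. Pads are 22 mm wide; open, the fingers measure 114 mm over their backs; the gripper's body (76 mm by 85 mm) begins 54 mm behind the grasp point. The pads swing forward as they close: fully open they stand 13 mm farther back than shut.
Start: joints at [1.044, 0.181, 1.607, -0, 1.354, -0.206], TCP at [0.181, 0.546, 0.231] pointing down, gripper open.
Joint ranges: [-2.99, 2.99], [-0.89, 2.07], [0.3, 2.58], [-1.14, 4.28], [0, 2.63], [-3.12, 3.12]. Speed limits (rad/s): [2.57, 2.57, 3.01, 3.14, 3.14, 3.14].

INTERFACE

Orientations are given as a unit quaternion [w, x, y, z].
In Python, from bench import ctrl gives the robot as it stands. The module is installed in compiled form; this text tells all that it offers.
- The arm moves only by the tool drive_tool, never from a script. Its argument "deltas" is a list of rows, each an object with "slide": the shift along the tool's x, y, z as a fraction of full scale, a list of three; "delta_rot": the turn, a rotation vector about the tool's x, y, z as a fraction of full scale, a list of three; "hand": the opening, from 0 (shut) to 1 (fully open). In form: [{"slide": [tx, ty, tz], "delta_rot": [wx, wy, wz], "hand": hand}, ...]. A call has exactly 5 rows; each row shifts and turns the commanded pose from where the row before left it, along the tool's axes as they then stand; what a row does not reach is not made up. Full scale, the value 1, is 50 mm for a shift and 180 degrees for a turn. A row lasts 1/8 s, in which the tool goes at most 62.5 mm and 10.7 degrees, less where a joint would pass 70% of its speed; a pose out of reach is approached as far as the arm can. A call with a number of a shift or a turn outside -1 to 1 is refused whole. A call with a gripper value outside its range is refused whole. The fingers move at their own pace and stop on an object; the grip force is fixed at half the most. Time passes only in rows, so rows that do not move let the fingers close, or fill a call up. It gives the time, the measured TCP pose, the force and the opening at its end, in the units of the state.
- ctrl.get_obs(): the state, without advancing time (a new reading comes with each control period).
- ctrl.camera(name): name is "side" or "top"; returns a dict with "frame" (384x512x3 uint8, red, green, blue), "mtx" (3x3 intrinsics, pixels), "dist" ([k1, k2, p1, p2, k3] as OpenCV has them; the pictures are not rectified), "R" (3x3) and "t" (3): a world point X has camera coordinates R X + t. Camera axes: x right, y down, z forward; pixel columns grow to the right and rows downward; lengths in m; the calibration is good to about 2 mm. A picture is of the moment at which its call begins. There is no depth.
- ctrl.hand_in(): hands the job in, once; it reports no verdict.
The state is a dict: "time_s": time; "q": joint angles; "dq": joint speeds; "joint_efforts": joint torques, N m; "eef_pos": TCP position; "eef_rot": TCP orientation; "wrist_force": force on the tool from outside, world axes, zero at the start; "torque": the same for the moment, N m; "opening": opening from 0.0 (shut) to 1.0 (fully open).
Only numpy, scipy, OpenCV 4.12 (cv2) and the standard library are available. Lean on these libraries where they do the work, as an engineer would, in place of code of your own. Each camera call takes 0.05 s, during which the arm holds its last target.

TASK

A brass mount lies in the open hinged drilling jig, ready to have its rivet holes drilled. Swing the jig's aluminium leaf down over it without slamming it, take the brass-headed locating pin from the wooden block and push it straight down through the hole in the leaf's nose into the hole in the jig's base, until its collar seats on the leaf. The sprung pad in the leaf keeps pushing the jig ajar, so finish still gripping the pin and pressing it down so that the jig is held fully shut, ready for the drill; do not let go, and leave the punches, the hammer and the jar where they are.

Things in the scene. Friction and masses are not known exactly. Their poses are not given: they have to be found in the camera images.
- leaf (a joint): hinge of the leaf, rad: 0 = fully shut (level), grows as its nose swings up; starts open at 1.35 to 1.85 (1.57 = upright, more leans back; stop at 1.95). The hinge is stiff: the leaf stays where it is left, 1 to 3 N at the nose swings it. Its sprung pad meets the mount at about 0.09; pressed shut and let go, it springs back to about 0.06. Holding it at 0 takes 4 to 7 N down at the nose hole
- jig: the jig, fixed to the bench: steel base 130 (x) x 80 (y) mm on a plywood board 210 x 150 x 12 mm, between two dark strap clamps (up to 54 mm high, within 65 mm of the middle). Origin at the centre of the board's underside, on the bench; x from the nose end to the hinge end, y along the hinge axis, z up. The leaf carries a black sprung pad underneath, 14 mm across, 52 mm from the hinge
- hinge (a point): on the leaf's hinge axis, at the middle of its width, 52 mm above the bench; fixed, axes as the jig (y along the hinge axis)
- base_hole (a point): centre of the mouth of the hole in the nose end of the jig's steel base, 46 mm above the bench and 110 mm from the hinge axis towards -x of the jig; hole 9.5 mm wide, 30 mm deep, upright, no lead-in. Axes as the jig
- leaf_hole (a point): centre of the hole in the leaf's nose, on the leaf's outer face (upper face when shut, then 58 mm above the bench); moves with the leaf. Through hole 10 mm wide, 110 mm from the hinge axis. Leaf: aluminium, 0.2 kg, 12 mm thick centred on the hinge axis, 60 mm wide, nose 40 mm wide and ending 127 mm from the axis; on its outer face a brass spring housing 16 mm across, 7 mm high, 52 mm from the axis
- mount: the work: a flat brass plate 48 x 36 x 4 mm lying in its nest in the jig, origin at the centre of its underside
- block: dark wooden punch block, 60 (x) x 150 (y) x 45 mm, fixed to the bench; origin at the centre of its underside. Three holes on its y axis at -50, 0 and +50 mm hold the pin and the two punches in any order
- pin: locating pin, 71 mm long, about 0.09 kg, upright in the block, collar resting on the block's top. From the tip up: steel shank 8 mm across, 36 mm long, nose tapered (3 mm across at the tip, full width after 6 mm); steel collar 22 mm across, 5 mm thick; ridged brass head 16 mm across, 30 mm high, to grip. Origin at the tip's centre (9 mm above the bench at the start), z up the pin
- pin_tip (a point): the tip of the pin (its lower end), axes as the pin
- pin_collar (a point): centre of the underside of the pin's collar, 36 mm above the tip; it lands on the leaf's outer face
- punch_a: steel punch with a blue end, 8 to 10 mm across, 78 mm long, standing in the block, top 85 mm above the bench; leave alone
- punch_b: steel punch with a green end, same size, standing in the block; leave alone
- hammer: hammer, 230 mm long, lying on the bench beyond the work, up to 26 mm high; leave alone
- jar: amber glass jar, 52 mm across, 75 mm high, standing on the bench; leave alone
Things that resemble listed ones, but are neither listed nor needed, are in the scene too. What is shaped like the pin but pink or red is not meant.

How it is judged:
By the outcome, as a careful person would: the job done as asked, in the order asked, and still so for the second after the job is handed in, while the arm keeps its last pose, push and grip.
It also fails if it takes over 51 s, if anything falls off the work surface, if the arm or the gripper's body presses on something with over 40 N, if the wrist force passes 120 N, or if a joint passes its speed limit or range.

## Working session

There is one attempt and no reset: what is moved stays moved. The work goes in short steps, Python scripts to look and compute and a tool call to move; the robot and the scene stay as the last step left them, time stands still between calls to the robot, and variables do not carry over. Pictures are saved under pics/ and viewed, and the job is handed in when it is done.

Besides the shell and the picture viewer there is one more tool, called after "Request:" in YAML: its name, and indented under it one key for each argument. drive_tool: Moves the arm, as the interface text tells. Its arguments: {"type":"object","properties":{"deltas":{"type":"array","items":{"type":"object","properties":{"slide":{"type":"array","items":{"type":"number"}},"delta_rot":{"type":"array","items":{"type":"number"}},"hand":{"type":"number"}}}}},"required":["deltas"]}

```bash
mkdir -p pics
python3 - <<'E'
from bench import ctrl
import cv2,pickle
o=ctrl.get_obs();print({k:(v if not hasattr(v,'round') else v) for k,v in o.items()})
print(ctrl.tcp_to_grasp)
for n in("side","top"):
    c=ctrl.camera(n);pickle.dump(c,open(f"pics/{n}0.pkl","wb"))
    cv2.imwrite(f"pics/{n}0.png",cv2.resize(c["frame"][:,:,::-1],(800,600),interpolation=cv2.INTER_CUBIC))
    print(n,c["mtx"],c["dist"],c["R"],c["t"],-c["R"].T@c["t"])
E
```

```text
{'time_s': 0.0, 'q': array([ 1.04368819e+00,  1.81558359e-01,  1.60804777e+00, -4.07141405e-06,
        1.35378946e+00, -2.06318647e-01]), 'dq': array([-0.00162901, -0.00115565,  0.00168122, -0.0007173 ,  0.00064818,
        0.00117012]), 'joint_efforts': array([ 6.72795818e-05, -4.44878411e+01, -3.51324499e+01, -4.10464281e-04,
        9.28324676e-03,  5.80815225e-06]), 'eef_pos': array([0.18100797, 0.54516496, 0.2303552 ]), 'eef_rot': array([-3.21364500e-04,  1.59707396e-01,  9.87163986e-01, -8.42240680e-04]), 'wrist_force': array([ 0.43997003, -0.15590403, -0.17835179]), 'torque': array([ 0.01656009, -0.02392132, -0.002439  ]), 'opening': 1.0019041025413358}
0.0187
side [[401.2405301    0.         258.43736865]
 [  0.         401.2405301  193.18368037]
 [  0.           0.           1.        ]] [0.00738642 0.         0.         0.         0.        ] [[-0.96660724 -0.25575301 -0.01615033]
 [-0.12705432  0.5330202  -0.83650862]
 [ 0.22254805 -0.80652332 -0.54771571]] [0.61873401 0.10673225 0.82584452] [0.42784348 0.7674155  0.55160323]
top [[387.36641246   0.         257.34420582]
 [  0.         387.36641246 186.5667883 ]
 [  0.           0.           1.        ]] [-0.01021313  0.          0.          0.          0.        ] [[ 0.0225565  -0.9996213  -0.01576241]
 [-0.98209692 -0.01920615 -0.18739468]
 [ 0.18702097  0.01970718 -0.98215823]] [0.06013265 0.60962164 0.85300165] [0.43782196 0.0550081  0.95297027]
```

View pics/side0.png

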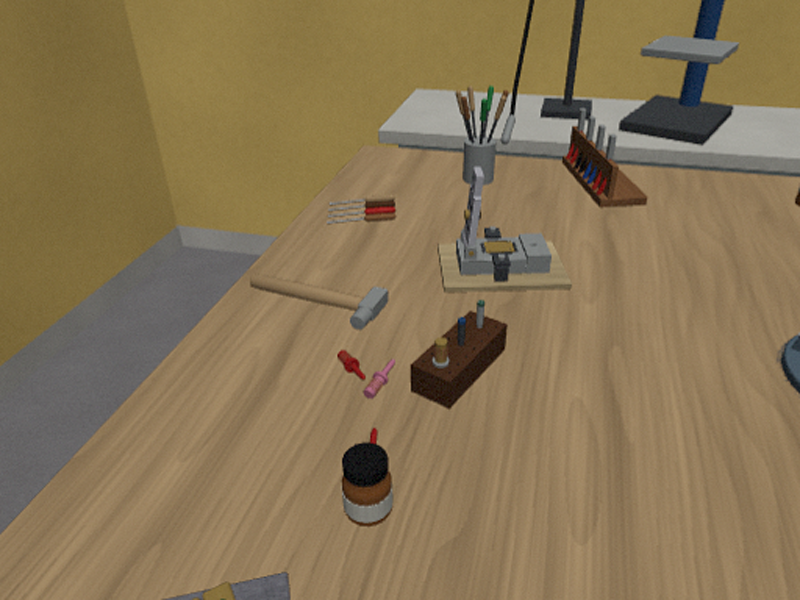

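View pics/top0.png

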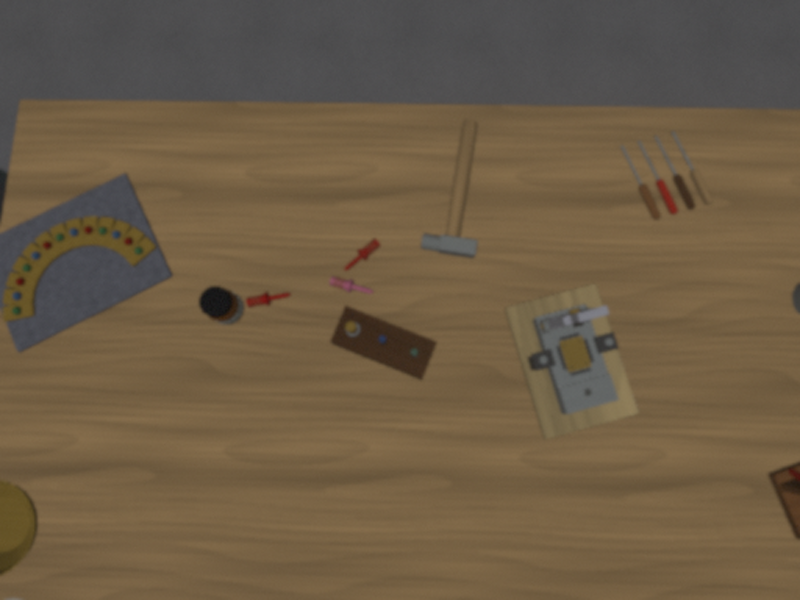

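The side view shows the open jig around (500,245), the block around (460,355) and the brass-headed pin at (440,352). The top view shows the pin at (351,327), the base hole at (588,392) and the leaf standing up around (580,315). Pin-like candidates: pink (378,378), red (350,362) and red (373,437) in the side view are all excluded by colour. The brass head at (440,352) fits. I'll enlarge to confirm.

Run:
```python
import cv2,pickle,numpy as np
s=pickle.load(open("pics/side0.pkl","rb"))["frame"][:,:,::-1]
t=pickle.load(open("pics/top0.pkl","rb"))["frame"][:,:,::-1]
a=cv2.resize(s[185:265,255:335],(400,400),interpolation=cv2.INTER_CUBIC)
b=cv2.resize(t[190:250,205:285],(400,300),interpolation=cv2.INTER_CUBIC)
c=cv2.resize(s[100:190,275:370],(380,360)if 0 else (400,379),interpolation=cv2.INTER_CUBIC)
d=cv2.resize(t[180:285,320:410],(343,400),interpolation=cv2.INTER_CUBIC)
def st(x,y):
    o=np.zeros((400,800,3),np.uint8);o[:x.shape[0],:x.shape[1]]=x;o[:y.shape[0],400:400+y.shape[1]]=y;return o
cv2.imwrite("pics/crop_block.png",st(a,b));cv2.imwrite("pics/crop_jig.png",st(c,d))
```

```text
(no output)
```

View pics/crop_block.png

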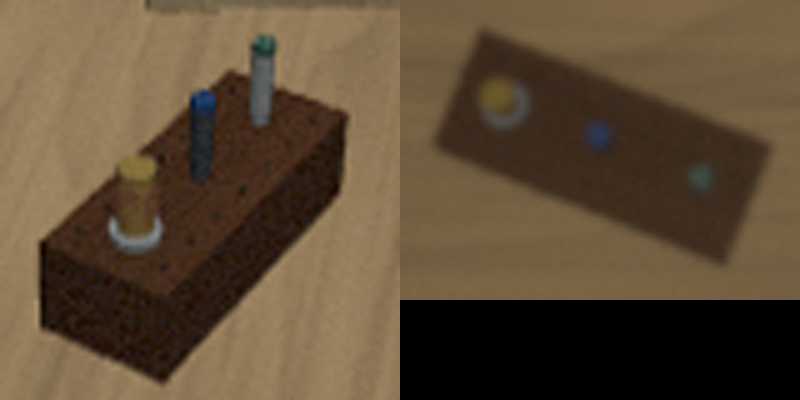

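View pics/crop_jig.png

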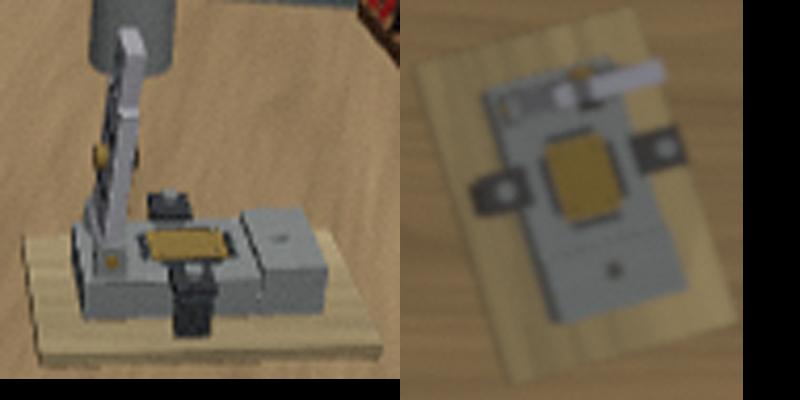

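The enlarged crop confirms it: the brass-headed, collared pin is in the block's end hole nearest the jar. The blue punch is in the middle and the green one at the far end. The base hole shows at crop (615,270). Next, measurement.

```bash
cat > h.py <<'E'
import cv2,pickle,numpy as np
def load(n): return pickle.load(open(f"pics/{n}.pkl","rb"))
def ray(c,uv):
    p=cv2.undistortPoints(np.array(uv,float).reshape(-1,1,2),c["mtx"],c["dist"]).reshape(-1,2)
    d=np.c_[p,np.ones(len(p))]@c["R"]; return -c["R"].T@c["t"],d
def onz(c,uv,z):
    o,d=ray(c,uv); return o+d*((z-o[2])/d[:,2])[:,None]
def proj(c,X):
    return cv2.projectPoints(np.array(X,float).reshape(-1,3),cv2.Rodrigues(c["R"])[0],c["t"],c["mtx"],c["dist"])[0].reshape(-1,2)
def tri(c1,u1,c2,u2):
    o1,d1=ray(c1,u1);o2,d2=ray(c2,u2);d1=d1[0];d2=d2[0]
    A=np.c_[d1,-d2];s=np.linalg.lstsq(A,o2-o1,rcond=None)[0]
    a=o1+d1*s[0];b=o2+d2*s[1];return (a+b)/2,np.linalg.norm(a-b)
def blobs(c,lo,hi,roi,minA=5):
    x0,y0,x1,y1=roi
    hsv=cv2.cvtColor(cv2.cvtColor(c["frame"],cv2.COLOR_RGB2BGR),cv2.COLOR_BGR2HSV)
    m=cv2.inRange(hsv,np.array(lo),np.array(hi));z=np.zeros_like(m);z[y0:y1,x0:x1]=m[y0:y1,x0:x1]
    n,l,st,ce=cv2.connectedComponentsWithStats(z)
    return [(st[i,4],ce[i].round(2),st[i,:4],l==i) for i in range(1,n) if st[i,4]>=minA]
E
python3 - <<'E'
from h import *
s=load("side0");t=load("top0")
for n,c,pts in(("side",s,[(282,222),(282,231),(295,213),(323,160)]),("top",t,[(224,208),(225,209),(245,217),(265,225),(375,250),(370,228),(240,225)])):
    hsv=cv2.cvtColor(c["frame"],cv2.COLOR_RGB2HSV)
    for p in pts: print(n,p,hsv[p[1],p[0]],c["frame"][p[1],p[0]])
# block in top: dark brown
g=cv2.cvtColor(t["frame"],cv2.COLOR_RGB2HSV)
m=(g[:,:,2]<75).astype(np.uint8);z=np.zeros_like(m);z[185:250,200:290]=m[185:250,200:290]
z=cv2.morphologyEx(z,cv2.MORPH_CLOSE,np.ones((9,9),np.uint8))
cn=max(cv2.findContours(z,0,1)[0],key=cv2.contourArea)
r=cv2.minAreaRect(cn);print("blk",r,cv2.contourArea(cn))
b=cv2.boxPoints(r);X=onz(t,b,.045);print(X.round(4),np.linalg.norm(X-np.roll(X,1,0),axis=1),X.mean(0))
E
```

```text
side (282, 222) [ 22 153  95] [95 79 38]
side (282, 231) [ 21 150  95] [95 79 39]
side (295, 213) [95 33 47] [41 46 47]
side (323, 160) [ 21 134 120] [120 102  57]
top (224, 208) [ 21 152 106] [106  87  43]
top (225, 209) [ 21 147 104] [104  86  44]
top (245, 217) [111 116  79] [43 54 79]
top (265, 225) [68 51 75] [60 75 64]
top (375, 250) [30  7 72] [72 72 70]
top (370, 228) [ 21 143 105] [105  87  46]
top (240, 225) [ 14 136  62] [62 44 29]
blk ((244.91378784179688, 218.96551513671875), (61.8365478515625, 24.8831729888916), 21.801410675048828) 1457.0
[[0.5308 0.1792 0.045 ]
 [0.5863 0.1596 0.045 ]
 [0.5344 0.0224 0.045 ]
 [0.4802 0.0432 0.045 ]] [0.14508674 0.05886353 0.14665513 0.05806498] [0.53295377 0.10110105 0.045     ]
```

Run:
```python
from h import *
s=load("side0");t=load("top0")
for n,c,roi in(("side",s,(270,205,300,245)),("top",t,(213,198,240,222)),("topmount",t,(340,210,400,245)),("sidemount",s,(300,145,335,170))):
    for a,ce,st,m in blobs(c,(17,125,60),(27,200,255),roi,8): print(n,a,ce,st)
# collar: grey bright, in top
g=cv2.cvtColor(t["frame"],cv2.COLOR_RGB2HSV)
for a,ce,st,m in blobs(t,(0,0,80),(179,70,255),(213,198,240,222),5): print("col",a,ce,st)
for a,ce,st,m in blobs(s,(0,0,95),(179,90,255),(270,225,296,240),5): print("cols",a,ce,st)
ctr=np.array([.53295,.1011,.045]);d=np.array([.052,.137,0]);d/=np.linalg.norm(d)
h=ctr+.05*d; print("hole",h)
P=[h+[0,0,z] for z in(0,.005,.035)]
print(proj(t,P),proj(s,P)); 
bt=[b for b in blobs(t,(17,125,60),(27,200,255),(213,198,240,222),8)]
print(onz(t,bt[0][1],.078))
# punches for check
for k in(0,-.05): print(proj(t,[ctr+k*d+[0,0,.04]]),proj(s,[ctr+k*d+[0,0,.04]]))
# base hole dark in jig
r=t["frame"][238:264,364:388].min(2).astype(int)
print(r[5:20,4:20])
```

```text
side 71 [281.83 222.14] [278 216   9  16]
top 40 [223.42 208.02] [220 205   7   7]
topmount 252 [367.74 226.1 ] [359 217  18  20]
sidemount 107 [318.77 157.55] [310 155  19   7]
col 6 [224.5 213.5] [223 213   4   2]
cols 25 [281.68 231.64] [277 229  10   5]
hole [0.550693   0.14784597 0.045     ]
[[225.18616407 210.92106131]
 [224.97903428 210.65362443]
 [223.68773929 208.98633789]] [[282.32488576 232.05220905]
 [282.36590098 230.09140447]
 [282.61817455 218.04017128]]
[[0.55315554 0.14875575 0.078     ]]
[[243.89590102 216.95271561]] [[295.96678163 203.90101803]]
[[264.52858376 225.28663687]] [[308.21746326 192.77845179]]
[[ 98  99  98  98  99  99  95  95  97  96  97  98  97  99 100  99]
 [ 97  97  95  95  97  98  97  98  98 100  99  98  99  99  98 101]
 [ 94  97  96  96  99 101  99  99 100 100 100 100 100  98 100  99]
 [ 96  99 100  99  99  98  99  98 100  98  99 101 100  99  99 100]
 [ 99 100  99 100  99 100  98  98  98  98 100 100  99  99 100 100]
 [ 99  99  99 101 100  98  95  90  89  93  97  99 102 101 100  99]
 [100 100 100 100  99  94  85  79  75  84  91  98 101 101 100  99]
 [ 99  99 101  98  98  95  83  70  68  75  87  96  98  99  99  98]
 [101 101 100 101 100  93  82  70  65  73  85  94  98  98  99  99]
 [101 100 101 100  98  95  85  76  73  80  91  96  99  99  98  99]
 [ 99 100 100 100  98  96  92  88  88  91  96  97 100  98  99  98]
 [100  98  99  99 100  98  99  98  97  98  98  99  98  99 100 100]
 [ 99  99 100  98  99 100  99  98  99 100  99  99 100  99  99  97]
 [ 98  99  99  99  98 100  98  99  99  98 100  99  99  98  99  99]
 [ 99 100  99  99  99 100 100  99  98 100  99 101 100 101 100 101]]
```

Run:
```python
from h import *
s=load("side0");t=load("top0")
print("mount",tri(t,(367.74,226.1),s,(318.77,157.55)))
def dark(c,roi):
    x0,y0,x1,y1=roi;r=c["frame"][y0:y1,x0:x1].mean(2);w=np.median(r)-r;w[w<8]=0
    Y,X=np.mgrid[y0:y1,x0:x1];return (X*w).sum()/w.sum(),(Y*w).sum()/w.sum()
ht=dark(t,(371,246,381,256))
hs=dark(s,(337,153,347,160));print(ht,hs)
print(s["frame"][150:162,335:350].mean(2).astype(int))
print("hole",onz(t,ht,.046),onz(s,hs,.046),tri(t,ht,s,hs))
# board: light wood vs bench
g=cv2.cvtColor(t["frame"],cv2.COLOR_RGB2HSV)
for p in((332,205),(345,270),(395,265),(320,260),(380,190)):print(p,g[p[1],p[0]])
```

```text
mount (array([ 0.52232278, -0.18702332,  0.04258215]), np.float64(0.00040536529271768823))
(np.float64(375.7467845659164), np.float64(250.55747588424438)) (np.float64(341.1908831908832), np.float64(156.2640075973409))
[[128 128 128 131 128 127 129 128 126 126 126 131 116 110 116]
 [129 127 130 126 130 129 129 127 127 127 125 127 124 110 117]
 [126 126 130 129 128 127 128 129 127 128 128 129 129 118 119]
 [129 127 126 127 126 126 130 125 130 126 127 129 129 123 124]
 [131 127 127 130 130 131 130 131 125 130 127 129 129 129 132]
 [130 130 129 129 128 124 122 118 123 128 129 127 129 129 135]
 [134 129 128 124 114 111  97  95 111 128 124 129 126 126 126]
 [125 126 128 130 123 111 109 108 123 128 126 123 126 128 125]
 [ 81 134 130 131 130 129 131 131 133 129 126 127 128 126 129]
 [ 37 122 131 129 130 128 128 129 129 127 126 127 129 129 129]
 [ 60  87 130 128 127 130 130 132 132 127 127 127 127 129 126]
 [108  80 134 128 127 129 129 131 129 129 127 127 127 130 130]]
hole [[ 0.4658751  -0.20282698  0.046     ]] [[ 0.46511803 -0.20120785  0.046     ]] (array([ 0.46554869, -0.20311614,  0.0450074 ]), np.float64(0.0007141570465867343))
(332, 205) [ 20  96 117]
(345, 270) [ 20  98 107]
(395, 265) [ 20  92 136]
(320, 260) [ 18 107 114]
(380, 190) [ 20  93 131]
```

Run:
```python
from h import *
s=load("side0");t=load("top0")
g=cv2.cvtColor(t["frame"],cv2.COLOR_RGB2HSV)
m=((g[:,:,1]<45)&(g[:,:,2]>60)).astype(np.uint8);z=np.zeros_like(m);z[228:275,335:400]=m[228:275,335:400]
z=cv2.morphologyEx(z,cv2.MORPH_CLOSE,np.ones((5,5),np.uint8))
cn=max(cv2.findContours(z,0,1)[0],key=cv2.contourArea);pts=cn.reshape(-1,2).astype(float)
def fit(X,ax):
    v=cv2.fitLine(X[:,:2].astype(np.float32),cv2.DIST_HUBER,0,1e-6,1e-6).ravel();return v
# boundary walk
edge=cv2.Canny(z*255,50,150);print(cv2.minAreaRect(cn))
W=onz(t,pts,.046)
h=np.array([.4656,-.2025]);e=np.array([.964,.267]);n=np.array([-e[1],e[0]])
L=np.c_[(W[:,:2]-h)@e,(W[:,:2]-h)@n]
print(L.min(0),L.max(0))
for name,sel,i in(("left",(L[:,1]>.03)&(L[:,0]>-.01),0),("right",(L[:,1]<-.03)&(L[:,0]>-.01),0),("nose",(L[:,0]<-.01)&(abs(L[:,1])<.033),1)):
    a=L[sel]; 
    p=np.polyfit(a[:,i],a[:,1-i],1);print(name,len(a),np.degrees(np.arctan(p[0])),p[1])
hs=cv2.cvtColor(s["frame"],cv2.COLOR_RGB2HSV)
# mount min rect
for c,roi,zz in((t,(340,210,400,245),.0426),(s,(300,145,335,170),.0426)):
    b=max(blobs(c,(17,115,60),(27,200,255),roi,8),key=lambda x:x[0])
    cn=max(cv2.findContours(b[3].astype(np.uint8),0,1)[0],key=cv2.contourArea)
    bb=cv2.boxPoints(cv2.minAreaRect(onz(c,cn.reshape(-1,2).astype(float),zz)[:,:2].astype(np.float32)))
    print(bb,np.diff(bb,axis=0),bb.mean(0)); d=np.diff(bb,axis=0);print(np.degrees(np.arctan2(d[:,1],d[:,0])))
```

```text
((368.6105041503906, 242.10906982421875), (39.90522384643555, 43.564491271972656), 74.35774993896484)
[-0.02236166 -0.0400051 ] [0.06737083 0.06016621]
left 48 4.822299281839521 0.04326243834206199
right 25 4.96492152729331 -0.039165736036225925
nose 28 -1.039417143828685 -0.020896074569732883
[[ 0.49617222 -0.17771393]
 [ 0.5062927  -0.21056351]
 [ 0.5487168  -0.19749323]
 [ 0.5385963  -0.16464365]] [[ 0.01012048 -0.03284958]
 [ 0.04242408  0.01307029]
 [-0.01012051  0.03284958]] [ 0.5224445  -0.18760358]
[-72.876686  17.123356 107.12335 ]
[[ 0.49360237 -0.17684206]
 [ 0.5068436  -0.21313348]
 [ 0.55088043 -0.19706619]
 [ 0.5376392  -0.16077477]] [[ 0.01324126 -0.03629142]
 [ 0.04403681  0.0160673 ]
 [-0.01324123  0.03629142]] [ 0.5222414  -0.18695413]
[-69.95503   20.045033 110.04492 ]
```

Run:
```python
from h import *
s=load("side0");t=load("top0")
h=np.array([.4656,-.2025,.046]);th=np.radians(15.5)
def sub(c,A,B,n=40,half=4,px=None):
    # edge points perpendicular to image line A-B by max gradient
    A=np.array(A,float);B=np.array(B,float);u=(B-A)/np.linalg.norm(B-A);v=np.array([-u[1],u[0]])
    g=cv2.GaussianBlur(cv2.cvtColor(c["frame"],cv2.COLOR_RGB2LAB).astype(np.float32),(0,0),.7)
    k=np.arange(-half,half+.01,.25);P=[]
    for f in np.linspace(0,1,n):
        q=A+f*(B-A)+k[:,None]*v
        x=cv2.remap(g,q[:,0].astype(np.float32),q[:,1].astype(np.float32),1)[:,0]
        d=np.linalg.norm(np.gradient(x,axis=0),axis=1);d[d<d.max()*.6]=0;i=d.argmax()
        lo,hi=max(0,i-5),i+6;w=d[lo:hi];P.append(A+f*(B-A)+v*(k[lo:hi]*w).sum()/w.sum())
    return np.array(P)
def go(name,c,XA,XB,z):
    e=np.array([np.cos(th),np.sin(th)]);n=np.array([-e[1],e[0]])
    q=proj(c,[np.r_[h[:2]+XA[0]*e+XA[1]*n,z],np.r_[h[:2]+XB[0]*e+XB[1]*n,z]])
    W=onz(c,sub(c,*q),z)[:,:2]
    v=cv2.fitLine(W.astype(np.float32),cv2.DIST_HUBER,0,1e-6,1e-6).ravel()
    ang=np.degrees(np.arctan2(v[1],v[0]));d=(v[2:]-h[:2])
    off=d[0]*-v[1]+d[1]*v[0]
    r=(W-v[2:])@np.array([-v[1],v[0]]);print(name,"ang",round(((ang+45)%90)-45,2),"off mm",round(off*1e3,2),"res",round(np.median(abs(r))*1e3,2))
for n,c in(("top",t),("side",s)):
    go(n+" nose46",c,(-.0215,-.033),(-.0215,.033),.046)
    go(n+" left46",c,(-.015,.04),(.025,.04),.046)
    go(n+" right46",c,(-.015,-.04),(.025,-.04),.046)
    # board: centre local x approx?
    for X in(-.06,-.055): go(n+f" bnose{X}",c,(X,-.06),(X,.06),.012)
    go(n+" bleft",c,(-.03,.075),(.12,.075),.012)
    go(n+" bright",c,(-.03,-.075),(.12,-.075),.012)
print(tri(t,(348,208),s,(301.6,162.2)))
e=np.array([np.cos(th),np.sin(th)])
H=np.r_[h[:2]+.11*e,.052];print(H,proj(t,[H]),proj(s,[H]))
```

```text
top nose46 ang 16.84 off mm -22.33 res 0.2
top left46 ang 12.2 off mm 46.14 res 0.89
top right46 ang 19.19 off mm -40.69 res 0.32
top bnose-0.06 ang 15.63 off mm -52.04 res 0.28
top bnose-0.055 ang 16.01 off mm -51.08 res 0.42
top bleft ang 16.75 off mm 71.11 res 0.37
top bright ang 14.86 off mm -74.85 res 1.16
side nose46 ang 15.96 off mm -22.26 res 0.31
side left46 ang 11.24 off mm 39.0 res 0.79
side right46 ang 35.5 off mm -37.49 res 1.9
side bnose-0.06 ang 16.15 off mm -51.13 res 0.51
side bnose-0.055 ang 16.08 off mm -51.01 res 0.41
side bleft ang 16.66 off mm 75.73 res 0.75
side bright ang 15.69 off mm -73.4 res 16.58
(array([ 0.56204005, -0.14061362,  0.04861692]), np.float64(0.001973513496516142))
[ 0.57159935 -0.17310378  0.052     ] [[362.18651626 204.45164845]] [[299.78738557 154.84883149]]
```

Run:
```python
from h import *
s=load("side0");t=load("top0")
c=cv2.resize(s["frame"][100:170,285:325,::-1],(400,700)[:2] if 0 else (343,600),interpolation=cv2.INTER_CUBIC)
d=cv2.resize(t["frame"][188:224,345:395,::-1],(450,324),interpolation=cv2.INTER_CUBIC)
o=np.zeros((600,800,3),np.uint8);o[:,:343]=c;o[:324,350:]=d
cv2.imwrite("pics/leaf.png",o)
```

```text
(no output)
```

View pics/leaf.png

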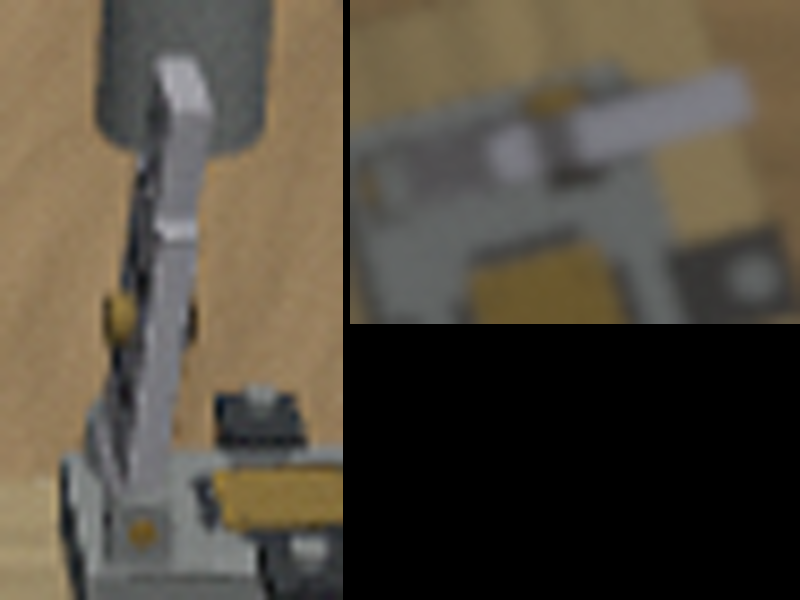

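Run:
```python
from h import *
s=load("side0");t=load("top0")
th=np.radians(16.2);e=np.array([np.cos(th),np.sin(th),0]);n=np.array([-e[1],e[0],0]);z=np.array([0,0,1.])
H=np.r_[[.4656,-.2025]+.11*e[:2],.052];print(H)
for uv in((309.2,112.3),(303.8,112.1)):
    o,d=ray(s,uv);d=d[0];k=((H+.02*n-o)@n)/(d@n);X=o+k*d-H;r,zz=-X@e,X@z;print(r,zz,np.hypot(r,zz),np.arctan2(zz,r))
for a in(1.4,1.5,1.6):
    r=-np.cos(a)*e+np.sin(a)*z;b=np.sin(a)*e+np.cos(a)*z
    P=[H+.127*r+k*b+y*n for k in(-.006,.006) for y in(-.02,.02)]
    print(a,proj(t,P).round(1).tolist(),proj(s,P).round(1).tolist())
```

```text
[ 0.57123231 -0.17181098  0.052     ]
0.01543055936968853 0.12724152824873253 0.12817374408799362 1.4501157786829153
0.00223065545609603 0.12810028591771888 0.12811970604073808 1.5533847338563
1.4 [[390.6, 206.4], [371.7, 211.5], [389.1, 200.6], [370.1, 205.7]] [[311.9, 107.3], [314.1, 113.4], [307.2, 106.7], [309.3, 112.7]]
1.5 [[389.0, 200.3], [370.0, 205.4], [387.2, 194.5], [368.3, 199.6]] [[306.9, 106.7], [309.0, 112.7], [302.2, 106.5], [304.1, 112.5]]
1.6 [[387.1, 194.2], [368.2, 199.3], [385.2, 188.6], [366.3, 193.7]] [[301.9, 106.5], [303.8, 112.5], [297.2, 106.7], [298.9, 112.7]]
```

Measured so far: base hole (0.4656,-0.2025), jig yaw about 16.2°, hinge (0.571,-0.172), leaf angle about 1.50, pin at (0.552,0.148). First I shut the hand and turn the tool so that its x axis points along jig -x.

Request:
drive_tool:
  deltas:
    - {"slide": [0, 0, 0], "delta_rot": [0, 0, -0.048], "hand": 0}
    - {"slide": [0, 0, 0], "delta_rot": [0, 0, -0.048], "hand": 0}
    - {"slide": [0, 0, 0], "delta_rot": [0, 0, -0.048], "hand": 0}
    - {"slide": [0, 0, 0], "delta_rot": [0, 0, -0.048], "hand": 0}
    - {"slide": [-0.24, -0.9, 0], "delta_rot": [0, 0, 0], "hand": 0}

```text
time_s: 0.72
eef_pos: [0.2046, 0.5065, 0.2307]
eef_rot: [-0.0, -0.143, 0.99, 0.0]
wrist_force: [0.8, 0.3, 0.4]
opening: -0.001
```

```bash
cat > pos.py <<'E'
from bench import ctrl
import numpy as np
from scipy.spatial.transform import Rotation as R
o=ctrl.get_obs();q=o["eef_rot"];M=R.from_quat(q[[1,2,3,0]]).as_matrix()
th=np.radians(16.2);e=np.array([np.cos(th),np.sin(th),0]);n=np.array([-e[1],e[0],0])
H=np.array([.5712,-.1718,.052]);p=o["eef_pos"]
print("t",o["time_s"],"p",p.round(4),"s,n",(-(p-H)@e).round(4),((p-H)@n).round(4),"F",o["wrist_force"].round(1),"open",round(o["opening"],3))
print("M",M.round(3).tolist(),"q",o["q"].round(2))
E
python3 pos.py
```

```text
t 0.725 p [0.2046 0.5065 0.2307] s,n 0.1629 0.7536 F [0.8 0.3 0.4] open -0.001
M [[-0.959, -0.283, -0.001], [-0.283, 0.959, -0.0], [0.001, 0.0, -1.0]] q [ 0.97  0.12  1.68  0.    1.34 -0.89]
```

Request:
drive_tool:
  deltas:
    - {"slide": [-0.25, -0.96, 0], "delta_rot": [0, 0, 0], "hand": 0}
    - {"slide": [-0.25, -0.96, 0], "delta_rot": [0, 0, 0], "hand": 0}
    - {"slide": [-0.25, -0.96, 0], "delta_rot": [0, 0, 0], "hand": 0}
    - {"slide": [-0.25, -0.96, 0], "delta_rot": [0, 0, 0], "hand": 0}
    - {"slide": [-0.25, -0.96, 0], "delta_rot": [0, 0, 0], "hand": 0}

```text
time_s: 1.35
eef_pos: [0.3326, 0.2912, 0.2311]
eef_rot: [-0.0, -0.141, 0.99, -0.0]
wrist_force: [1.5, -0.4, -0.2]
opening: 0.001
```

Request:
drive_tool:
  deltas:
    - {"slide": [-0.25, -0.96, 0], "delta_rot": [0, 0, 0], "hand": 0}
    - {"slide": [-0.25, -0.96, 0], "delta_rot": [0, 0, 0], "hand": 0}
    - {"slide": [-0.25, -0.96, 0], "delta_rot": [0, 0, 0], "hand": 0}
    - {"slide": [-0.25, -0.96, 0], "delta_rot": [0, 0, 0], "hand": 0}
    - {"slide": [-0.25, -0.96, 0], "delta_rot": [0, 0, 0], "hand": 0}

```text
time_s: 1.98
eef_pos: [0.4596, 0.0781, 0.2311]
eef_rot: [-0.0, -0.141, 0.99, 0.0]
wrist_force: [-0.6, -0.3, -0.2]
opening: 0.004
```

```bash
python3 pos.py
```

```text
t 1.975 p [0.4596 0.0781 0.2311] s,n 0.0375 0.2712 F [-0.6 -0.3 -0.2] open 0.004
M [[-0.96, -0.278, -0.0], [-0.278, 0.96, 0.0], [0.0, 0.0, -1.0]] q [-0.09 -0.07  1.87  0.    1.34 -1.94]
```

Request:
drive_tool:
  deltas:
    - {"slide": [-0.28, -0.98, 0], "delta_rot": [0, 0, 0], "hand": 0}
    - {"slide": [-0.28, -0.98, 0], "delta_rot": [0, 0, 0], "hand": 0}
    - {"slide": [-0.28, -0.98, 0], "delta_rot": [0, 0, 0], "hand": 0}
    - {"slide": [-0.28, -0.98, 0], "delta_rot": [0, 0, 0], "hand": 0}
    - {"slide": [-0.28, -0.98, 0], "delta_rot": [0, 0, 0], "hand": 0}

```text
time_s: 2.6
eef_pos: [0.5951, -0.1376, 0.2308]
eef_rot: [-0.0, -0.141, 0.99, 0.0]
wrist_force: [1.0, -0.2, 0.8]
opening: -0.002
```

Request:
drive_tool:
  deltas:
    - {"slide": [0, -0.4, 0], "delta_rot": [0, 0, 0], "hand": 0}
    - {"slide": [0, 0, 0.5], "delta_rot": [0, 0, 0], "hand": 0}
    - {"slide": [0, 0, 0.5], "delta_rot": [0, 0, 0], "hand": 0}
    - {"slide": [0, 0, 0.5], "delta_rot": [0, 0, 0], "hand": 0}
    - {"slide": [0, 0, 0], "delta_rot": [0, 0, 0], "hand": 0}

```text
time_s: 3.22
eef_pos: [0.5981, -0.1539, 0.1537]
eef_rot: [-0.002, -0.141, 0.99, 0.002]
wrist_force: [-0.9, -0.5, -0.2]
opening: 0.0
```

```bash
python3 pos.py
python3 - <<'E'
from bench import ctrl
import cv2,pickle
for n in("side",):
    c=ctrl.camera(n);cv2.imwrite(f"pics/{n}1.png",cv2.resize(c["frame"][60:210,220:420,::-1],(800,600),interpolation=cv2.INTER_CUBIC))
E
```

```text
t 3.225 p [ 0.5981 -0.1539  0.1537] s,n -0.0308 0.0097 F [-0.9 -0.5 -0.2] open 0.0
M [[-0.96, -0.279, -0.005], [-0.279, 0.96, 0.003], [0.004, 0.004, -1.0]] q [-0.44  0.35  1.56  0.    1.24 -2.3 ]
```

View pics/side1.png

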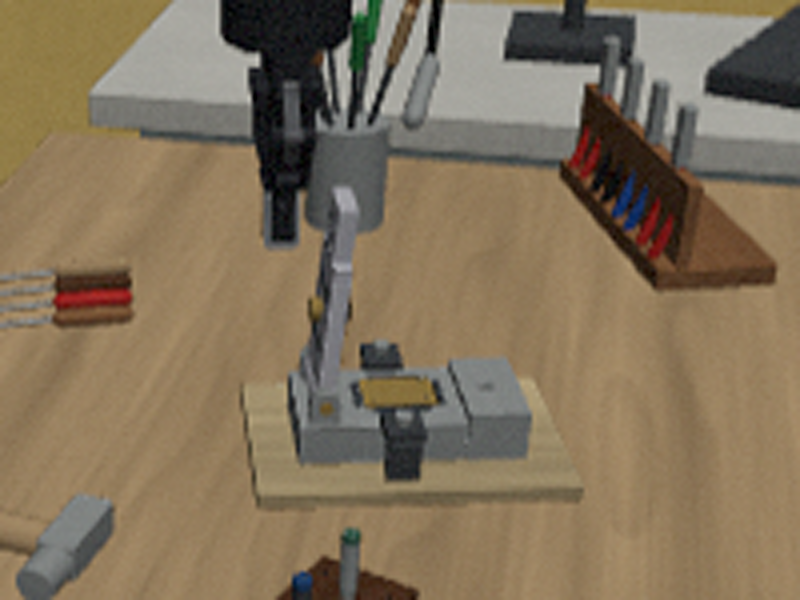

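Request:
drive_tool:
  deltas:
    - {"slide": [0.2, -0.1, 0], "delta_rot": [0, 0, 0], "hand": 0}
    - {"slide": [0.22, -0.1, 0], "delta_rot": [0, 0, 0], "hand": 0}
    - {"slide": [0.2, 0, 0.01], "delta_rot": [0, 0, 0], "hand": 0}
    - {"slide": [0.21, 0, 0.01], "delta_rot": [0, 0, 0], "hand": 0}
    - {"slide": [0.2, 0, 0.05], "delta_rot": [0, 0, 0], "hand": 0}

```text
time_s: 3.9
eef_pos: [0.553, -0.1797, 0.1531]
eef_rot: [0.0, -0.141, 0.99, -0.0]
wrist_force: [1.8, -0.8, 1.1]
opening: -0.001
```

```bash
python3 pos.py
python3 - <<'E'
from bench import ctrl
import cv2,pickle
for n in("side",):
    c=ctrl.camera(n);cv2.imwrite(f"pics/{n}2.png",cv2.resize(c["frame"][60:210,220:420,::-1],(800,600),interpolation=cv2.INTER_CUBIC))
E
```

```text
t 3.9 p [ 0.553  -0.1797  0.1531] s,n 0.0197 -0.0025 F [ 1.8 -0.8  1.1] open -0.001
M [[-0.96, -0.278, 0.001], [-0.278, 0.96, -0.0], [-0.001, -0.001, -1.0]] q [-0.52  0.27  1.66 -0.    1.21 -2.37]
```

View pics/side2.png

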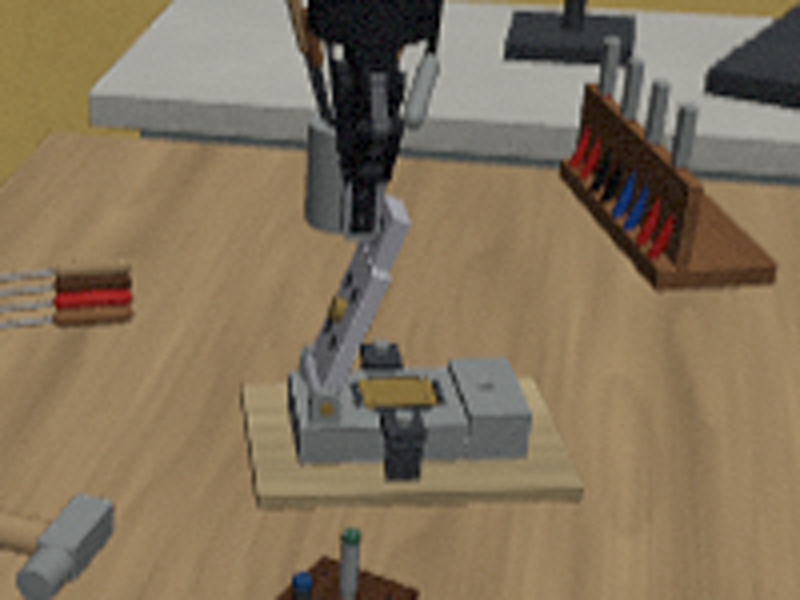

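The leaf is swinging with the finger to about 1.15 rad, so I continue along the arc.

Request:
drive_tool:
  deltas:
    - {"slide": [0.2, 0, 0.09], "delta_rot": [0, 0, 0], "hand": 0}
    - {"slide": [0.18, 0, 0.1], "delta_rot": [0, 0, 0], "hand": 0}
    - {"slide": [0.18, 0, 0.12], "delta_rot": [0, 0, 0], "hand": 0}
    - {"slide": [0.16, 0, 0.14], "delta_rot": [0, 0, 0], "hand": 0}
    - {"slide": [0.15, 0, 0.14], "delta_rot": [0, 0, 0], "hand": 0}

```text
time_s: 4.58
eef_pos: [0.5111, -0.1914, 0.1226]
eef_rot: [-0.0, -0.141, 0.99, 0.0]
wrist_force: [-0.3, 0.5, 1.8]
opening: 0.0
```

```bash
python3 pos.py
```

```text
t 4.575 p [ 0.5111 -0.1914  0.1226] s,n 0.0632 -0.0021 F [-0.3  0.5  1.8] open 0.0
M [[-0.96, -0.279, -0.0], [-0.279, 0.96, 0.0], [0.0, 0.0, -1.0]] q [-0.58  0.24  1.77 -0.    1.13 -2.43]
```

On track at θ≈0.7. I carry on and slow down towards the end.

Request:
drive_tool:
  deltas:
    - {"slide": [0.13, 0, 0.16], "delta_rot": [0, 0, 0], "hand": 0}
    - {"slide": [0.12, 0, 0.16], "delta_rot": [0, 0, 0], "hand": 0}
    - {"slide": [0.1, 0, 0.18], "delta_rot": [0, 0, 0], "hand": 0}
    - {"slide": [0.08, 0, 0.18], "delta_rot": [0, 0, 0], "hand": 0}
    - {"slide": [0.03, 0, 0.1], "delta_rot": [0, 0, 0], "hand": 0}

```text
time_s: 5.2
eef_pos: [0.4891, -0.1977, 0.0834]
eef_rot: [-0.0, -0.141, 0.99, 0.0]
wrist_force: [-0.1, -0.0, 0.2]
opening: 0.004
```

Request:
drive_tool:
  deltas:
    - {"slide": [0.03, 0, 0.08], "delta_rot": [0, 0, 0], "hand": 0}
    - {"slide": [0.03, 0, 0.08], "delta_rot": [0, 0, 0], "hand": 0}
    - {"slide": [0.01, 0, 0.06], "delta_rot": [0, 0, 0], "hand": 0}
    - {"slide": [0.01, 0, 0.05], "delta_rot": [0, 0, 0], "hand": 0}
    - {"slide": [0, 0, 0], "delta_rot": [0, 0, 0], "hand": 0}

```text
time_s: 5.82
eef_pos: [0.4857, -0.1989, 0.0706]
eef_rot: [-0.0, -0.141, 0.99, 0.0]
wrist_force: [-0.3, -0.1, -0.4]
opening: 0.003
```

```bash
python3 pos.py
```

```text
t 5.825 p [ 0.4857 -0.1989  0.0706] s,n 0.0896 -0.0022 F [-0.3 -0.1 -0.4] open 0.003
M [[-0.96, -0.279, -0.0], [-0.279, 0.96, 0.0], [0.0, 0.0, -1.0]] q [-0.61  0.28  1.85  0.    1.01 -2.47]
```

Request:
drive_tool:
  deltas:
    - {"slide": [0.01, 0, 0.04], "delta_rot": [0, 0, 0], "hand": 0}
    - {"slide": [0.01, 0, 0.04], "delta_rot": [0, 0, 0], "hand": 0}
    - {"slide": [0, 0, 0.04], "delta_rot": [0, 0, 0], "hand": 0}
    - {"slide": [0, 0, 0.03], "delta_rot": [0, 0, 0], "hand": 0}
    - {"slide": [0, 0, 0], "delta_rot": [0, 0, 0], "hand": 0}

```text
time_s: 6.45
eef_pos: [0.4848, -0.1993, 0.0633]
eef_rot: [-0.0, -0.141, 0.99, -0.0]
wrist_force: [-0.1, -0.4, 1.9]
opening: -0.003
```

```bash
python3 pos.py
python3 - <<'E'
from bench import ctrl
import cv2,pickle
for n in("side",):
    c=ctrl.camera(n);cv2.imwrite(f"pics/{n}3.png",cv2.resize(c["frame"][60:210,220:420,::-1],(800,600),interpolation=cv2.INTER_CUBIC))
E
```

```text
t 6.45 p [ 0.4848 -0.1993  0.0633] s,n 0.0906 -0.0023 F [-0.1 -0.4  1.9] open -0.003
M [[-0.96, -0.279, -0.0], [-0.279, 0.96, -0.0], [0.0, -0.0, -1.0]] q [-0.62  0.29  1.86 -0.    1.   -2.47]
```

View pics/side3.png

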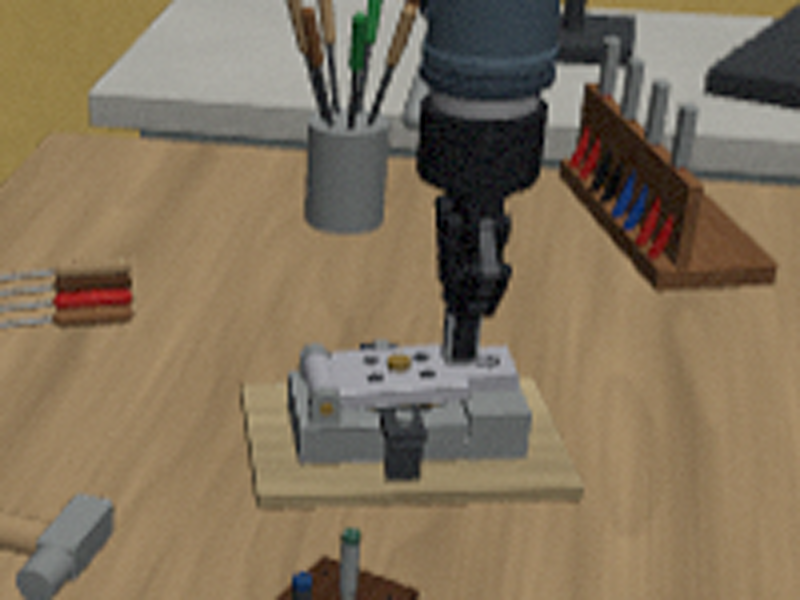

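The leaf is lying down at about 0.05 rad, held lightly with about 2 N. Now I lift off and go to the pin.

Request:
drive_tool:
  deltas:
    - {"slide": [0, 0, -0.4], "delta_rot": [0, 0, 0], "hand": 0}
    - {"slide": [0, 0, -0.8], "delta_rot": [0, 0, 0], "hand": 0}
    - {"slide": [-0.3, 0.5, -0.2], "delta_rot": [0, 0, 0], "hand": 0.3}
    - {"slide": [-0.45, 0.9, 0], "delta_rot": [0, 0, 0], "hand": 0.6}
    - {"slide": [-0.45, 0.9, 0], "delta_rot": [0, 0, 0], "hand": 0.6}

```text
time_s: 7.12
eef_pos: [0.5108, -0.0709, 0.1335]
eef_rot: [0.0, -0.14, 0.99, 0.0]
wrist_force: [0.8, 0.5, -0.5]
opening: 0.602
```

Request:
drive_tool:
  deltas:
    - {"slide": [-0.45, 0.9, 0], "delta_rot": [0, 0, 0], "hand": 0.6}
    - {"slide": [-0.45, 0.9, 0], "delta_rot": [0, 0, 0], "hand": 0.6}
    - {"slide": [-0.45, 0.9, 0], "delta_rot": [0, 0, 0], "hand": 0.6}
    - {"slide": [-0.45, 0.9, 0], "delta_rot": [0, 0, 0], "hand": 0.6}
    - {"slide": [0, 0, 0], "delta_rot": [0, 0, 0], "hand": 0.6}

```text
time_s: 7.75
eef_pos: [0.5466, 0.1292, 0.133]
eef_rot: [0.0, -0.143, 0.99, 0.0]
wrist_force: [0.1, -0.1, -0.1]
opening: 0.597
```

```bash
python3 pos.py
python3 - <<'E'
from h import *
from bench import ctrl
for n in("side","top"):
    c=ctrl.camera(n);pickle.dump(c,open(f"pics/{n}4.pkl","wb"))
s,t=load("side4"),load("top4")
o=np.zeros((600,800,3),np.uint8)
o[:,:400]=cv2.resize(s["frame"][120:270,265:365,::-1],(400,600),interpolation=cv2.INTER_CUBIC)
o[:,400:]=cv2.resize(t["frame"][185:275,335:395,::-1],(400,600),interpolation=cv2.INTER_CUBIC)
cv2.imwrite("pics/v4.png",o)
E
```

```text
t 7.75 p [0.5466 0.1292 0.133 ] s,n -0.0603 0.2959 F [ 0.1 -0.1 -0.1] open 0.597
M [[-0.959, -0.283, -0.0], [-0.283, 0.959, 0.001], [-0.0, 0.001, -1.0]] q [ 0.02  0.26  1.73  0.    1.16 -1.84]
```

View pics/v4.png

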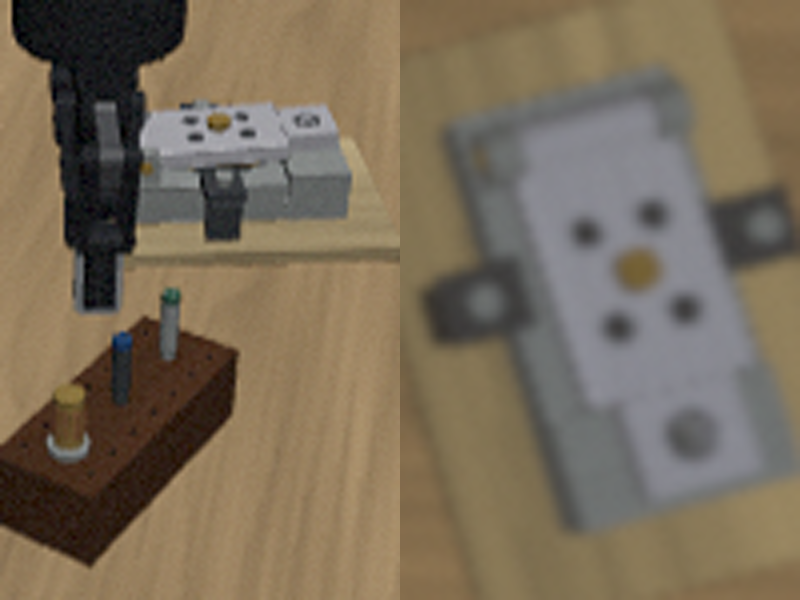

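Run:
```python
from h import *
s,t=load("side4"),load("top4")
def dark(c,x0,y0,x1,y1):
    r=c["frame"][y0:y1,x0:x1].mean(2);w=np.median(r)-r;w[w<8]=0
    Y,X=np.mgrid[y0:y1,x0:x1];return (X*w).sum()/w.sum(),(Y*w).sum()/w.sum()
ht=dark(t,372,243,385,257);hs=dark(s,336,146,349,154);print(ht,hs)
bt=max(blobs(t,(15,110,60),(27,220,255),(363,217,380,235),8),key=lambda x:x[0])[1]
bs=max(blobs(s,(15,110,60),(27,220,255),(312,145,325,156),8),key=lambda x:x[0])[1]
print(tri(t,ht,s,hs),onz(t,ht,.0646),onz(s,hs,.0646)); B=tri(t,bt,s,bs);print(B)
P=tri(t,ht,s,hs)[0];d=B[0]-P;print(np.linalg.norm(d),np.degrees(np.arctan2(d[1],d[0])))
for lo in ((17,125,60),(17,110,60)):
  for a,ce,st,m in blobs(t,lo,(27,200,255),(213,198,240,222),8): print("pin",a,ce,onz(t,ce,.079))
# pin collar & head side, top ellipse rows
b=blobs(s,(17,125,60),(27,200,255),(270,205,300,245),8);print([(x[0],x[1],x[2]) for x in b],onz(s,b[0][1],.065))
```

```text
(np.float64(378.02229845626067), np.float64(249.93567753001716)) (np.float64(342.24609909663286), np.float64(149.3430057486997))
(array([ 0.46557146, -0.20229979,  0.06606636]), np.float64(0.002350269666405191)) [[ 0.46679464 -0.20270446  0.0646    ]] [[ 0.46450521 -0.20519818  0.0646    ]]
(array([ 0.52322436, -0.18743064,  0.06474029]), np.float64(0.0004414866959757889))
0.05955423955074249 14.461888087075993
[(np.int32(71), array([281.87, 221.86]), array([278, 216,   9,  16], dtype=int32))] [[0.55342229 0.14091358 0.065     ]]
```

Request:
drive_tool:
  deltas:
    - {"slide": [-0.21, 0.33, 0], "delta_rot": [0, 0, 0], "hand": 0.6}
    - {"slide": [0, 0, 0.5], "delta_rot": [0, 0, 0], "hand": 0.6}
    - {"slide": [0, 0, 0.4], "delta_rot": [0, 0, 0], "hand": 0.6}
    - {"slide": [0, 0, 0], "delta_rot": [0, 0, 0], "hand": 0.6}
    - {"slide": [0, 0, 0], "delta_rot": [0, 0, 0], "hand": 0.6}

```text
time_s: 8.48
eef_pos: [0.5529, 0.1445, 0.089]
eef_rot: [0.0, -0.14, 0.99, 0.0]
wrist_force: [0.6, 0.4, 0.0]
opening: 0.599
```

```bash
python3 pos.py
python3 - <<'E'
from h import *
from bench import ctrl
c=ctrl.camera("side");cv2.imwrite("pics/v5.png",cv2.resize(c["frame"][160:270,240:350,::-1],(600,600),interpolation=cv2.INTER_CUBIC))
E
```

```text
t 8.475 p [0.5529 0.1445 0.089 ] s,n -0.0707 0.3088 F [0.6 0.4 0. ] open 0.599
M [[-0.961, -0.278, 0.001], [-0.278, 0.961, 0.0], [-0.001, -0.0, -1.0]] q [ 0.05  0.34  1.72  0.    1.08 -1.8 ]
```

View pics/v5.png

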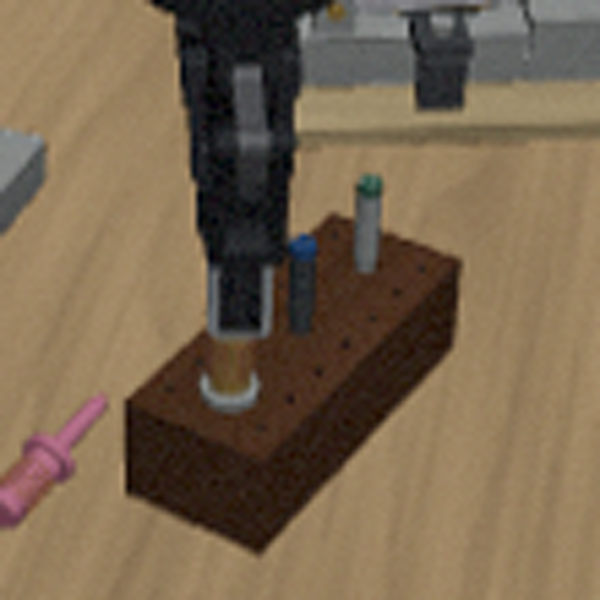

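Run:
```python
from h import *
s=load("side4");n=np.array([-.279,.960,0])
p=np.array([.5529,.1445,.086])
q=proj(s,[p+n*.032,p+n*.040,[.552,.148,.0475]]);print(((q-[240,160])*600/110+2.7).round(1))
```

```text
[[238.1 354.2]
 [239.9 368.4]
 [230.1 390.1]]
```

Request:
drive_tool:
  deltas:
    - {"slide": [0, 0.07, 0.3], "delta_rot": [0, 0, 0], "hand": 0.6}
    - {"slide": [0, 0, 0.3], "delta_rot": [0, 0, 0], "hand": 0.6}
    - {"slide": [0, 0, 0.1], "delta_rot": [0, 0, 0], "hand": 0.6}
    - {"slide": [0, 0, 0], "delta_rot": [0, 0, 0], "hand": 0.6}
    - {"slide": [0, 0, 0], "delta_rot": [0, 0, 0], "hand": 0.4}

```text
time_s: 9.15
eef_pos: [0.5516, 0.148, 0.0535]
eef_rot: [0.0, -0.141, 0.99, -0.0]
wrist_force: [0.7, -0.6, 0.2]
opening: 0.409
```

Request:
drive_tool:
  deltas:
    - {"slide": [0, 0, 0], "delta_rot": [0, 0, 0], "hand": 0.28}
    - {"slide": [0, 0, 0], "delta_rot": [0, 0, 0], "hand": 0.22}
    - {"slide": [0, 0, 0], "delta_rot": [0, 0, 0], "hand": 0.1}
    - {"slide": [0, 0, 0], "delta_rot": [0, 0, 0], "hand": 0}
    - {"slide": [0, 0, 0], "delta_rot": [0, 0, 0], "hand": 0}

```text
time_s: 9.78
eef_pos: [0.5516, 0.148, 0.0538]
eef_rot: [0.0, -0.141, 0.99, -0.0]
wrist_force: [-0.9, 0.3, 4.8]
opening: 0.164
```

```bash
python3 pos.py
```

```text
t 9.775 p [0.5516 0.148  0.0538] s,n -0.0704 0.3126 F [-0.9  0.3  4.8] open 0.164
M [[-0.96, -0.279, 0.001], [-0.279, 0.96, 0.0], [-0.001, -0.0, -1.0]] q [ 0.05  0.39  1.74 -0.    1.01 -1.8 ]
```

Request:
drive_tool:
  deltas:
    - {"slide": [0, 0, -0.2], "delta_rot": [0, 0, 0], "hand": 0}
    - {"slide": [0, 0, -0.5], "delta_rot": [0, 0, 0], "hand": 0}
    - {"slide": [0, 0, -0.6], "delta_rot": [0, 0, 0], "hand": 0}
    - {"slide": [0, 0, -0.7], "delta_rot": [0, 0, 0], "hand": 0}
    - {"slide": [0, 0, 0], "delta_rot": [0, 0, 0], "hand": 0}

```text
time_s: 10.4
eef_pos: [0.5532, 0.1483, 0.1566]
eef_rot: [0.003, -0.141, 0.99, -0.0]
wrist_force: [-0.0, -0.4, -0.8]
opening: 0.162
```

```bash
python3 pos.py
python3 - <<'E'
from h import *
from bench import ctrl
c=ctrl.camera("side");pickle.dump(c,open("pics/side6.pkl","wb"));cv2.imwrite("pics/v6.png",cv2.resize(c["frame"][140:250,240:350,::-1],(600,600),interpolation=cv2.INTER_CUBIC))
E
```

```text
t 10.4 p [0.5532 0.1483 0.1566] s,n -0.072 0.3124 F [-0.  -0.4 -0.8] open 0.162
M [[-0.96, -0.279, 0.006], [-0.279, 0.96, 0.0], [-0.006, -0.001, -1.0]] q [ 0.05  0.25  1.68  0.    1.2  -1.8 ]
```

View pics/v6.png

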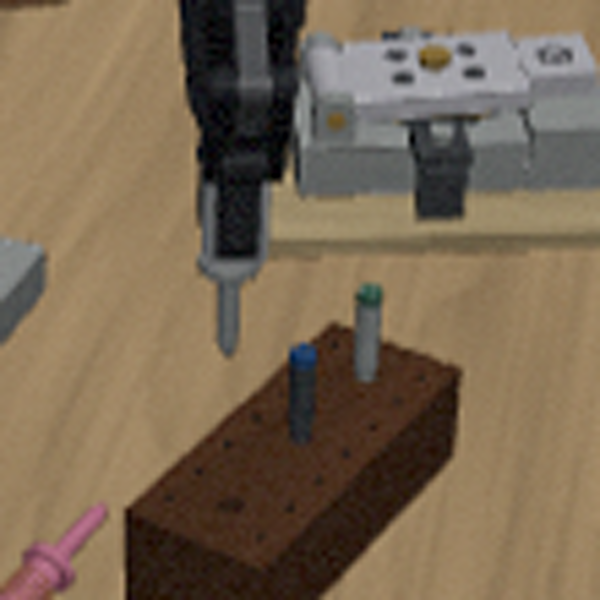

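Run:
```python
from h import *
s=load("side6");p=np.array([.5532,.1483,.1566])
# shank segmentation: rows
f=s["frame"];g=cv2.cvtColor(f,cv2.COLOR_RGB2HSV)
for r in range(188,206):
    row=g[r,274:292];m=row[:,1]<75
    x=np.arange(274,292)[m];print(r,x.mean().round(2) if len(x) else None,len(x))
q=proj(s,[p-[0,0,k] for k in(.0085,.0145,.0245,.0345,.0445)]);print(q.round(2))
q2=proj(s,[p-[0,0,.0445]+[-.005*.96,-.005*.279,0],p-[0,0,.0445]+[-.279*.005,.96*.005,0]]);print(q2)
```

```text
188 281.5 12
189 282.0 11
190 281.5 10
191 281.0 7
192 281.5 4
193 281.5 4
194 281.5 4
195 281.5 4
196 281.5 4
197 281.5 4
198 281.5 4
199 281.5 4
200 281.5 4
201 281.5 4
202 281.5 4
203 281.0 3
204 281.5 2
205 None 0
[[281.87 188.68]
 [281.81 191.38]
 [281.73 195.83]
 [281.65 200.21]
 [281.57 204.53]]
[[284.17631381 204.46173636]
 [281.75757211 206.03177004]]
```

The pin hangs vertically on the tool axis: the shank column is 281.5 against 281.6 predicted. Next I carry it over the jig.

Request:
drive_tool:
  deltas:
    - {"slide": [0.2, -0.35, 0], "delta_rot": [0, 0, 0], "hand": 0}
    - {"slide": [0.4, -0.7, 0], "delta_rot": [0, 0, 0], "hand": 0}
    - {"slide": [0.4, -0.7, 0], "delta_rot": [0, 0, 0], "hand": 0}
    - {"slide": [0.4, -0.7, 0], "delta_rot": [0, 0, 0], "hand": 0}
    - {"slide": [0.4, -0.7, 0], "delta_rot": [0, 0, 0], "hand": 0}

```text
time_s: 11.08
eef_pos: [0.5066, -0.03, 0.1516]
eef_rot: [-0.002, -0.141, 0.99, 0.001]
wrist_force: [0.3, -1.0, -1.8]
opening: 0.166
```

Request:
drive_tool:
  deltas:
    - {"slide": [0.4, -0.7, 0], "delta_rot": [0, 0, 0], "hand": 0}
    - {"slide": [0.4, -0.7, 0], "delta_rot": [0, 0, 0], "hand": 0}
    - {"slide": [0.4, -0.7, 0], "delta_rot": [0, 0, 0], "hand": 0}
    - {"slide": [0.4, -0.7, 0], "delta_rot": [0, 0, 0], "hand": 0}
    - {"slide": [0.2, -0.3, 0], "delta_rot": [0, 0, 0], "hand": 0}

```text
time_s: 11.7
eef_pos: [0.4635, -0.204, 0.1518]
eef_rot: [-0.001, -0.139, 0.99, 0.001]
wrist_force: [0.4, -0.2, -1.9]
opening: 0.165
```

Request:
drive_tool:
  deltas:
    - {"slide": [0, 0, 0], "delta_rot": [0, 0, 0], "hand": 0}
    - {"slide": [0, 0, 0], "delta_rot": [0, 0, 0], "hand": 0}
    - {"slide": [0, 0, 0], "delta_rot": [0, 0, 0], "hand": 0}
    - {"slide": [0, 0, 0], "delta_rot": [0, 0, 0], "hand": 0}
    - {"slide": [0, 0, 0], "delta_rot": [0, 0, 0], "hand": 0}

```text
time_s: 12.32
eef_pos: [0.4657, -0.2018, 0.1534]
eef_rot: [0.0, -0.141, 0.99, -0.0]
wrist_force: [-0.1, -1.1, -0.2]
opening: 0.164
```

```bash
python3 pos.py
python3 - <<'E'
from bench import ctrl
import numpy as np
from scipy.spatial.transform import Rotation as R
o=ctrl.get_obs();M=R.from_quat(o["eef_rot"][[1,2,3,0]]).as_matrix()
print(M.T@(np.array([.4657,-.2026,.1566])-o["eef_pos"])*20)
E
```

```text
t 12.325 p [ 0.4657 -0.2018  0.1534] s,n 0.1097 0.0007 F [-0.1 -1.1 -0.2] open 0.164
M [[-0.96, -0.28, 0.0], [-0.28, 0.96, -0.0], [-0.0, -0.0, -1.0]] q [-0.64  0.12  1.85 -0.    1.18 -2.5 ]
[ 0.00386753 -0.0160562  -0.06484941]
```

Request:
drive_tool:
  deltas:
    - {"slide": [0, -0.016, 0.3], "delta_rot": [0, 0, 0], "hand": 0}
    - {"slide": [0, 0, 0.3], "delta_rot": [0, 0, 0], "hand": 0}
    - {"slide": [0, 0, 0.14], "delta_rot": [0, 0, 0], "hand": 0}
    - {"slide": [0, 0, 0], "delta_rot": [0, 0, 0], "hand": 0}
    - {"slide": [0, 0, 0], "delta_rot": [0, 0, 0], "hand": 0}

```text
time_s: 12.95
eef_pos: [0.4659, -0.2032, 0.1165]
eef_rot: [0.0, -0.141, 0.99, -0.0]
wrist_force: [0.2, -0.6, -2.3]
opening: 0.165
```

```bash
python3 pos.py
python3 - <<'E'
from h import *
from bench import ctrl
c=ctrl.camera("side");pickle.dump(c,open("pics/side7.pkl","wb"));cv2.imwrite("pics/v7.png",cv2.resize(c["frame"][110:180,285:365,::-1],(686,600),interpolation=cv2.INTER_CUBIC))
p=ctrl.get_obs()["eef_pos"]
print(proj(c,[p-[0,0,.0445],[.4657,-.2026,.0646],[.4657,-.2026,.046]]))
E
```

```text
t 12.95 p [ 0.4659 -0.2032  0.1165] s,n 0.1099 -0.0008 F [ 0.2 -0.6 -2.3] open 0.165
M [[-0.96, -0.279, 0.0], [-0.279, 0.96, -0.0], [-0.0, -0.0, -1.0]] q [-0.65  0.17  1.87 -0.    1.1  -2.5 ]
[[341.88157405 147.01009967]
 [341.70002194 149.73545555]
 [341.01615716 156.00056268]]
```

View pics/v7.png

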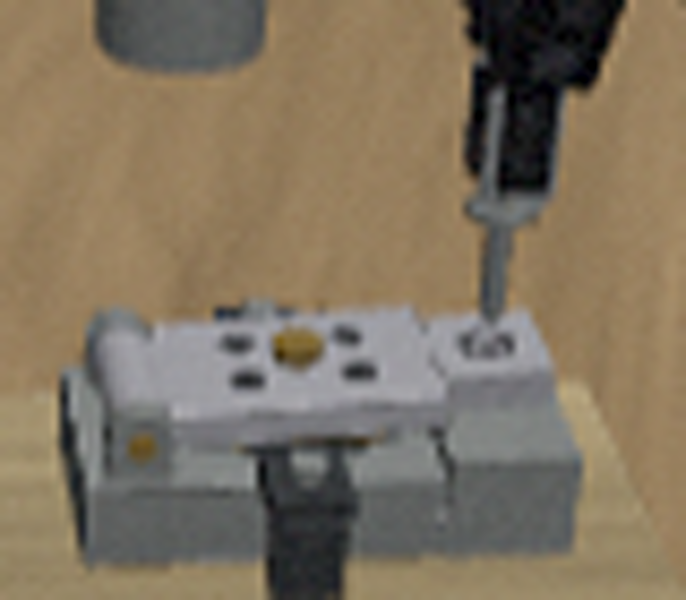

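The tip is at column 341.8 and the leaf hole at 341.3, so they agree to about half a millimetre. Now I descend gently.

Request:
drive_tool:
  deltas:
    - {"slide": [0, 0, 0.08], "delta_rot": [0, 0, 0], "hand": 0}
    - {"slide": [0, 0, 0.08], "delta_rot": [0, 0, 0], "hand": 0}
    - {"slide": [0, 0, 0.08], "delta_rot": [0, 0, 0], "hand": 0}
    - {"slide": [0, 0, 0.08], "delta_rot": [0, 0, 0], "hand": 0}
    - {"slide": [0, 0, 0], "delta_rot": [0, 0, 0], "hand": 0}

```text
time_s: 13.62
eef_pos: [0.4655, -0.2028, 0.0998]
eef_rot: [-0.0, -0.141, 0.99, 0.0]
wrist_force: [-0.2, -0.4, -0.3]
opening: 0.164
```

```bash
python3 pos.py
```

```text
t 13.625 p [ 0.4655 -0.2028  0.0998] s,n 0.1102 -0.0003 F [-0.2 -0.4 -0.3] open 0.164
M [[-0.96, -0.279, -0.001], [-0.279, 0.96, 0.0], [0.0, 0.001, -1.0]] q [-0.65  0.2   1.88  0.    1.06 -2.5 ]
```

Request:
drive_tool:
  deltas:
    - {"slide": [0, 0, 0.06], "delta_rot": [0, 0, 0], "hand": 0}
    - {"slide": [0, 0, 0.06], "delta_rot": [0, 0, 0], "hand": 0}
    - {"slide": [0, 0, 0.06], "delta_rot": [0, 0, 0], "hand": 0}
    - {"slide": [0, 0, 0.06], "delta_rot": [0, 0, 0], "hand": 0}
    - {"slide": [0, 0, 0], "delta_rot": [0, 0, 0], "hand": 0}

```text
time_s: 14.25
eef_pos: [0.4655, -0.2028, 0.0879]
eef_rot: [-0.0, -0.141, 0.99, 0.0]
wrist_force: [-0.1, 0.7, -0.7]
opening: 0.165
```

```bash
python3 pos.py
```

```text
t 14.25 p [ 0.4655 -0.2028  0.0879] s,n 0.1102 -0.0003 F [-0.1  0.7 -0.7] open 0.165
M [[-0.96, -0.279, -0.001], [-0.279, 0.96, 0.0], [0.0, 0.001, -1.0]] q [-0.65  0.22  1.89  0.    1.04 -2.5 ]
```

Request:
drive_tool:
  deltas:
    - {"slide": [0, 0, 0.06], "delta_rot": [0, 0, 0], "hand": 0}
    - {"slide": [0, 0, 0.06], "delta_rot": [0, 0, 0], "hand": 0}
    - {"slide": [0, 0, 0.06], "delta_rot": [0, 0, 0], "hand": 0}
    - {"slide": [0, 0, 0.05], "delta_rot": [0, 0, 0], "hand": 0}
    - {"slide": [0, 0, 0], "delta_rot": [0, 0, 0], "hand": 0}

```text
time_s: 14.88
eef_pos: [0.4655, -0.2029, 0.0765]
eef_rot: [-0.0, -0.141, 0.99, 0.0]
wrist_force: [-0.1, 0.2, -1.2]
opening: 0.164
```

```bash
python3 pos.py
```

```text
t 14.875 p [ 0.4655 -0.2029  0.0765] s,n 0.1102 -0.0004 F [-0.1  0.2 -1.2] open 0.164
M [[-0.96, -0.279, -0.0], [-0.279, 0.96, 0.0], [0.0, 0.0, -1.0]] q [-0.65  0.24  1.89 -0.    1.02 -2.5 ]
```

Request:
drive_tool:
  deltas:
    - {"slide": [0, 0, 0.04], "delta_rot": [0, 0, 0], "hand": 0}
    - {"slide": [0, 0, 0.04], "delta_rot": [0, 0, 0], "hand": 0}
    - {"slide": [0, 0, 0.04], "delta_rot": [0, 0, 0], "hand": 0}
    - {"slide": [0, 0, 0.04], "delta_rot": [0, 0, 0], "hand": 0}
    - {"slide": [0, 0, 0], "delta_rot": [0, 0, 0], "hand": 0}

```text
time_s: 15.5
eef_pos: [0.4656, -0.2032, 0.0687]
eef_rot: [-0.0, -0.141, 0.99, -0.0]
wrist_force: [-2.0, -0.3, 2.1]
opening: 0.164
```

```bash
python3 pos.py
```

```text
t 15.5 p [ 0.4656 -0.2032  0.0687] s,n 0.1101 -0.0007 F [-2.  -0.3  2.1] open 0.164
M [[-0.96, -0.279, -0.0], [-0.279, 0.96, -0.0], [0.0, -0.0, -1.0]] q [-0.65  0.25  1.89 -0.    1.   -2.5 ]
```

Contact has started, with about 3 N upward. I press on in small steps.

Request:
drive_tool:
  deltas:
    - {"slide": [0, 0, 0.02], "delta_rot": [0, 0, 0], "hand": 0}
    - {"slide": [0, 0, 0.02], "delta_rot": [0, 0, 0], "hand": 0}
    - {"slide": [0, 0, 0.01], "delta_rot": [0, 0, 0], "hand": 0}
    - {"slide": [0, 0, 0], "delta_rot": [0, 0, 0], "hand": 0}
    - {"slide": [0, 0, 0], "delta_rot": [0, 0, 0], "hand": 0}

```text
time_s: 16.12
eef_pos: [0.4656, -0.2032, 0.0667]
eef_rot: [-0.0, -0.141, 0.99, -0.0]
wrist_force: [-4.3, -0.2, 8.2]
opening: 0.167
```

```bash
python3 pos.py
```

```text
t 16.125 p [ 0.4656 -0.2032  0.0667] s,n 0.1102 -0.0007 F [-4.3 -0.2  8.2] open 0.167
M [[-0.96, -0.279, -0.0], [-0.279, 0.96, -0.0], [0.0, -0.0, -1.0]] q [-0.65  0.25  1.89 -0.    0.99 -2.5 ]
```

Request:
drive_tool:
  deltas:
    - {"slide": [0.01, 0, 0], "delta_rot": [0, 0, 0], "hand": 0}
    - {"slide": [0.005, 0, 0.01], "delta_rot": [0, 0, 0], "hand": 0}
    - {"slide": [0, 0, 0.01], "delta_rot": [0, 0, 0], "hand": 0}
    - {"slide": [0, 0, 0], "delta_rot": [0, 0, 0], "hand": 0}
    - {"slide": [0, 0, 0], "delta_rot": [0, 0, 0], "hand": 0}

```text
time_s: 16.75
eef_pos: [0.4656, -0.2033, 0.0666]
eef_rot: [0.0, -0.141, 0.99, -0.0]
wrist_force: [-5.4, 2.8, 14.5]
opening: 0.166
```

```bash
python3 pos.py
python3 - <<'E'
from h import *
from bench import ctrl
for n in("side","top"):
    c=ctrl.camera(n);pickle.dump(c,open(f"pics/{n}8.pkl","wb"))
s=load("side8")
cv2.imwrite("pics/v8.png",cv2.resize(s["frame"][110:180,285:365,::-1],(686,600),interpolation=cv2.INTER_CUBIC))
E
```

```text
t 16.75 p [ 0.4656 -0.2033  0.0666] s,n 0.1102 -0.0008 F [-5.4  2.8 14.5] open 0.166
M [[-0.96, -0.279, 0.001], [-0.279, 0.96, -0.0], [-0.001, -0.001, -1.0]] q [-0.65  0.25  1.9   0.    0.99 -2.5 ]
```

View pics/v8.png

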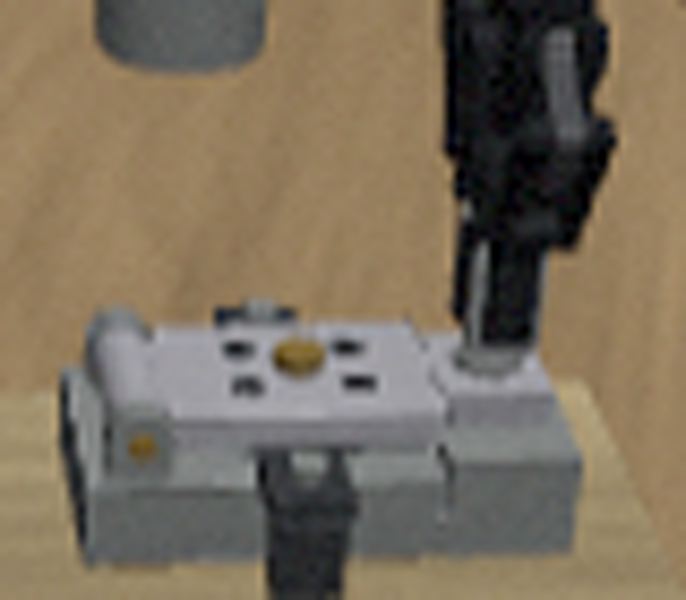

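Run:
```python
from h import *
s=load("side8");th=np.radians(16.2);e=np.array([np.cos(th),np.sin(th),0]);n=np.array([-e[1],e[0],0]);z=np.array([0,0,1.])
H=np.array([.5714,-.1719,.052])
def pr(a):
    r=-np.cos(a)*e+np.sin(a)*z;b=np.sin(a)*e+np.cos(a)*z
    P=[H+.127*r+.006*b+.02*n,H+.127*r-.006*b+.02*n,H+.052*r+.013*b]
    return ((proj(s,P)-[285,110])*600/70+4).round(1).tolist()
for a in(0,.02,.06):print(a,pr(a))
for k in("side4","side8"):
    c=load(k);b=max(blobs(c,(15,110,60),(27,220,255),(312,145,325,156),8),key=lambda x:x[0]);print(k,b[0],b[1])
f=s["frame"].mean(2).astype(int)
print(f[152:166,342:347].T) # across leaf nose side face and base
print(load("side4")["frame"].mean(2).astype(int)[148:166,342:347].T)
```

```text
0 [[556.5, 392.7], [552.3, 427.6], [301.5, 348.3]]
0.02 [[557.0, 385.3], [553.5, 420.2], [300.8, 345.3]]
0.06 [[557.3, 370.4], [555.4, 405.5], [299.3, 339.3]]
side4 15 [319. 150.]
side8 16 [319.19 151.  ]
[[116 101 136 152 123 117 118 122 129 130 132 125  91  95]
 [115 102 137 152 122 118 118 119 132 131 135 124  94  96]
 [105 123 165 154 127 115 116 118 129 132 134 124  93  94]
 [106 137 164 152 114 114 116 120 127 134 130 123  91  93]
 [168 161 161 146 115 117 122 124 131 131 127 114  92  94]]
[[141 128 101 103 168 150 118 120 118 124 135 136 134 137 135 126  93  98]
 [146  84 110 135 166 152 121 120 121 124 134 138 132 136 137 124  97  99]
 [154 100  77 130 165 142 121 119 118 124 133 133 131 134 134 130  95  97]
 [166 165 165 165 162 143 117 120 122 126 128 132 131 133 133 125  91  95]
 [165 164 163 162 159 143 118 119 120 129 132 133 133 132 131 117  92  96]]
```

Request:
drive_tool:
  deltas:
    - {"slide": [0, 0, 0.005], "delta_rot": [0, 0, 0], "hand": 0}
    - {"slide": [0, 0, 0], "delta_rot": [0, 0, 0], "hand": 0}
    - {"slide": [0, 0, 0], "delta_rot": [0, 0, 0], "hand": 0}
    - {"slide": [0, 0, 0], "delta_rot": [0, 0, 0], "hand": 0}
    - {"slide": [0, 0, 0], "delta_rot": [0, 0, 0], "hand": 0}

```text
time_s: 17.48
eef_pos: [0.4656, -0.2033, 0.0666]
eef_rot: [0.0, -0.141, 0.99, -0.0]
wrist_force: [-5.5, 2.9, 16.6]
opening: 0.163
```

```bash
python3 pos.py
python3 - <<'E'
from h import *
from bench import ctrl
for n in("side","top"):
    c=ctrl.camera(n);cv2.imwrite(f"pics/{n}9.png",cv2.resize(c["frame"][:,:,::-1],(800,600)))
print(c["frame"].shape)
E
python3 pos.py
```

```text
t 17.475 p [ 0.4656 -0.2033  0.0666] s,n 0.1102 -0.0008 F [-5.5  2.9 16.6] open 0.163
M [[-0.96, -0.279, 0.001], [-0.279, 0.96, -0.0], [-0.001, -0.001, -1.0]] q [-0.65  0.25  1.9   0.    0.99 -2.5 ]
(384, 512, 3)
t 17.575 p [ 0.4656 -0.2033  0.0666] s,n 0.1102 -0.0008 F [-5.2  3.4 16.2] open 0.164
M [[-0.96, -0.279, 0.001], [-0.279, 0.96, -0.0], [-0.001, -0.001, -1.0]] q [-0.65  0.25  1.9   0.    0.99 -2.5 ]
```

View pics/side9.png

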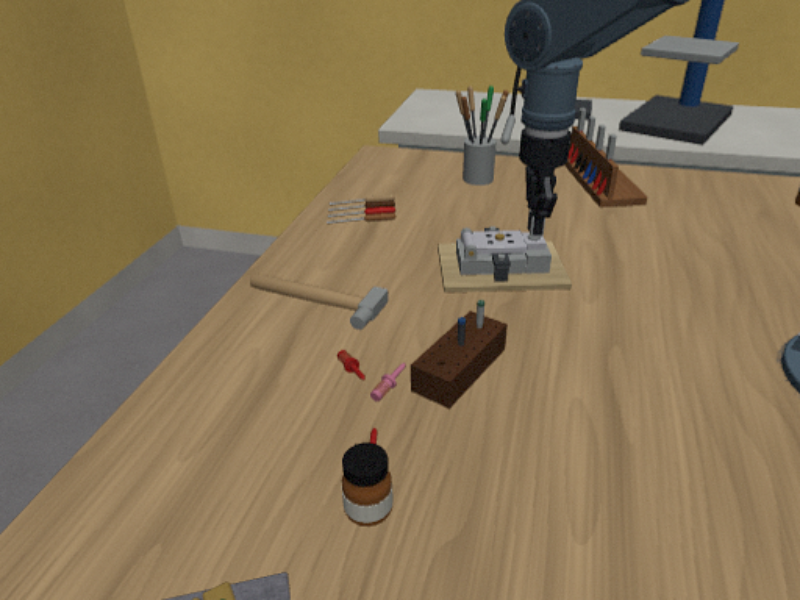

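The jig is shut, the pin's collar is seated, and the pressing force is steady at about 16 N. The punches, hammer and jar are at their starting pixels. I hand in.

```bash
python3 -c "
from bench import ctrl
print(ctrl.hand_in())"; python3 pos.py
```

```text
the job is handed in; nothing more can be done
None
the job is handed in; nothing more can be done
```

The jig is shut and pinned: I swung the leaf down along its arc, slowing at the end. I then took the brass-headed pin from the block, lowered it through the leaf's nose hole into the base hole, and handed in still gripping and pressing it. The clock read about 17.6 s of the 51 s allowed.

**Last checks**
- **Pin and leaf:** the TCP stopped hard at z = 0.0666 m, against 0.0665 m expected with the collar seated on a shut leaf. The leaf's nose edge and brass housing dropped in the side view by about as much as shutting from 0.06 rad should give, and the gap over the mount closed.
- **Grip and push:** the upward force held steady at about 16 N, where 4 to 7 N is needed, and the opening stayed at 0.164, so the pin is gripped.
- **Other items:** the punches, hammer and jar stand at their starting pixels.

**Did not fully agree**
- **Sideways force:** about 6 N stayed on the pin. A 0.75 mm correction did not remove it.
- **Pink look-alike:** it now lies about 10 px from its first position in the enlarged side view. It had already shifted before I went down to the pin, so I think it rolled by itself.

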